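Lid the sample pot and present its opened padlock

ROBOT

A 6-joint arm with a two-finger parallel gripper is mounted at the origin on a cart in front of the work surface, level with it; the furniture and walls round the work are solid. World frame = base frame: x ahead of the robot, y to its left, z up, the work surface at z = 0. Lengths are in m, angles in rad, forces in N, time in s.
With the tool pointing down it reaches from about 0.375 to 0.975 m from the base axis. Payload 3.8 kg.
Tool frame: the origin (TCP) lies at the very end of the fingers, on their centre line; the grasp point (between the pads) lies bot.hold_point_z behind it (bot.hold_point_z is the distance from the TCP to the grasp point, in m); z points along the fingers, y is the line along which they close (so a half turn about z gives the same grasp; the last joint's range is limited). The gripper opens to 85 mm and grips with 20 to 120 N. Pads are 22 mm wide; open, the fingers measure 114 mm over their backs; the gripper's body (76 mm by 85 mm) begins 54 mm behind the grasp point. The pads swing forward as they close: fully open they stand 13 mm farther back than shut.
Start: joints at [1.256, 0.264, 1.604, -0, 1.274, -0.037], TCP at [0.185, 0.649, 0.231] pointing down, gripper open.
Joint ranges: [-2.63, 2.63], [-0.94, 2.18], [0.31, 2.57], [-1.31, 4.45], [0, 2.66], [-2.55, 2.55]. Speed limits (rad/s): [2.57, 2.57, 3.14, 3.14, 3.14, 3.14].

INTERFACE

Orientations are given as a rotation vector (axis times angle).
In Python, from workcell import bot gives the robot as it stands.
- The arm moves only by the tool pendant, called after "Call:" by a JSON object that holds its "api" and its "payload". Schema: {"type":"object","properties":{"motion":{"type":"array","items":{"type":"number"},"minItems":4,"maxItems":20},"finger_gap":{"type":"number"},"grip_force":{"type":"number"},"only":{"type":"string"},"quiet":{"type":"boolean"},"lines":{"type":"string"}},"required":["motion"],"additionalProperties":false}. motion is one flat list of numbers that holds 1 to 5 rows one after another, with no inner brackets; each row has 4 numbers: dx, dy, dz in m, then a turn about the tool's z in rad; each row shifts and turns the commanded pose from where the row before left it, along the tool's axes as they then stand; what a row does not reach is not made up. A row lasts 1/8 s, in which the tool goes at most 0.0625 m and 0.188 rad, less where a joint would pass 70% of its speed; a pose out of reach is approached as far as the arm can. finger_gap is the opening from 0.0 (shut) to 1.0 (fully open), set as the call begins (left out keeps the last). The fingers move at their own pace and stop on an object; grip_force is the grip in N (left out, the last holds). Time passes only in rows, so rows that do not move let the fingers close. The tool returns the time, the measured TCP pose, the force, the opening and the grip force at its end. only (a regular expression) keeps the lines of the reply that match it, lines (a string "A,B") keeps lines A to B, and quiet returns only ok. Input that does not fit is refused with a message, and nothing moves.
- bot.read_state(): the state, without advancing time (a new reading comes with each control period).
- bot.read_camera(name): name is "scene" or "side" or "wrist"; returns the picture (420x560x3 uint8, red, green, blue); there is no depth.
- bot.camera_info(name): a dict with "intrinsics" (3x3 intrinsics, pixels), "extrinsics" (4x4, takes a point from camera to world coordinates). Camera axes: x right, y down, z forward; pixel columns grow to the right and rows downward; lengths in m; the calibration is good to about 2 mm. The wrist camera is an equidistant fisheye: a pixel r from the principal point sees the ray r / f radians off the axis. A picture is of the moment at which its call begins: read the wrist's pose just before it. camera_info takes no time and is no camera call; for the wrist camera it gives the pose at the moment of the call.
- bot.finish_job(): hands the job in; it is judged then, once.
The state is a dict: "time": time; "q": joint angles; "joint_vel": joint speeds; "joint_torque": joint torques, N m; "tool_pos": TCP position; "tcp_rot": TCP orientation; "wrist_force": force on the tool from outside, world axes, zero at the start; "torque": the same for the moment, N m; "width": opening from 0.0 (shut) to 1.0 (fully open); "grip_force": force on a finger pad.
Only numpy, scipy, OpenCV 4.12 (cv2) and the standard library are available. Lean on these libraries where they do the work, as an engineer would, in place of code of your own. Each camera call takes 0.05 s, during which the arm holds its last target. There are 200 camera calls.

TASK

Close up the steel sample pot: set its loose lid level on the rim, seated, with the pot's staple standing up through the slot in the lid's tab, and let go of it. Then turn the dial of the padlock that lies in the holder clockwise, click by click, until its pointer stands at the fourth mark clockwise from the long mark beside the shackle, and pull the shackle out as far as it goes. Take the open padlock out of the holder and finish while holding it still in the air, shackle first, with the middle of the bow within 5 cm of the eye of the pot's staple, ready to be hooked in but touching neither pot nor lid; do not push the tube cooler, well plate, timer or card box about.

Things in the scene. Friction and masses are not known exactly. Their poses are not given: they have to be found in the camera images.
- pot: Heavy open steel pot, fixed to the bench, three amber vials inside. Outer diameter 110 mm, inner 102 mm, rim 80 mm above the bench. Origin: centre of its underside; z up; its -x side carries the hasp staple.
- pot_rim (a point): Centre of the pot's mouth, at rim height (80 mm above the bench).
- staple_eye (a point): Centre of the eye of the pot's staple, 76 mm from the pot's axis on its -x side, 100 mm above the bench. The staple is an upright arch of 5 mm round bar, 23 mm wide along the pot's y, 5 mm along its x, its top 111.5 mm above the bench; its foot is a block under rim level.
- lid: Loose steel lid, 0.3 kg, right way up on the bench: disc of diameter 116 mm, 5 mm thick, over a spigot of diameter 97 mm, 6 mm deep, that goes inside the rim. Origin: centre of the spigot's underside, 74 mm above the bench when seated; z up. A tab 44 mm wide, 4 mm thick reaches 88.5 mm from the axis on its -x side; its slot, 11 mm (x) by 30 mm (y), takes the staple.
- lid_seat (a point): On the lid's axis, on the underside of the disc (6 mm above the lid's origin): comes to the height of the pot's rim when seated.
- lid_slot (a point): Centre of the slot in the lid's tab, 76 mm from the lid's axis on its -x side, 9 mm above the lid's origin.
- lid_handle (a point): Centre of the lid's black strap handle: a bar 12 mm thick (lid x), 62 mm long (lid y), 12 mm high, its underside 14 mm above the disc. Grip it across the 12 mm (fingers closing along lid x). It lies on the lid's axis, 31 mm above the lid's origin.
- holder: Black plastic padlock holder fixed to the bench: base 92 x 76 x 5 mm with a pocket (1.5 mm play): back wall at -x, four corner posts to 21 mm above the bench, a post 14 mm wide, 25 mm high between the shackle's legs at +x. The pocket's sides are open for fingers, 40 mm clear between corner posts. Origin: centre under the base; x is the way the shackle points.
- lock: Loose dial padlock, 0.4 kg, lying on its back in the holder, dial up. Steel body 64 mm (x) by 56 mm (y) by 24 mm (z). Origin: centre of the body's back, 5 mm above the bench in the holder; x is the way the shackle slides out, z up. Round the dial are 12 white marks 30 degrees apart; the long, thick one is at the shackle side (+x).
- lock_middle (a point): Centre of the padlock's body (12 mm above its back): the body can be gripped here across its 56 mm (fingers closing along lock y).
- dial (a joint): Clockwise angle of the dial's pointer from the long mark, seen from above, rad (0: at the long mark, towards the shackle; grows clockwise). Clicks into a notch every 30 degrees (0.524 rad), about 0.05 N m between notches; stops at -0.6 and 3.2. The shackle is blocked unless the dial is in the notch of the fourth mark clockwise (2.094 rad, within about 0.1).
- dial_grip (a point): On the dial's axis, at mid height of its grip ridge, 36 mm above the padlock's back. The aluminium ridge is 10 mm thick, about 30 mm long, 15 mm high above the dial's disc (top 44 mm above the padlock's back) and runs along the pointer's direction; its pointed end, with a dark line on top and a white dash on the disc before it, is the pointer. Grip it across the 10 mm.
- shackle (a joint): How far the shackle is pulled out along lock x, in m: 0 shut, 0.020 fully out. Friction about 1.5 N, no spring: it stays where it is left. Blocked, it gives about 1 to 2 mm.
- shackle_legs (a point): Midway between the straight legs of the shackle, 12 mm above the padlock's back and 14 mm out from the body's face when shut; moves with the shackle. The legs are 7 mm round bar, 37 mm over their outsides (lock y), straight to 20 mm from the body's face when shut: grip them from outside, fingers closing along lock y.
- shackle_bow (a point): Middle of the shackle's bow, 67 mm from the dial's axis when shut, 87 mm when open (bar centre; the bar's far side is 3.5 mm farther); moves with the shackle.
- cool_block: Block-shaped tube cooler with a few capped tubes standing in it, 66 x 98 x 59 mm, bystander. Origin: centre of its underside.
- pcr_plate: White well plate, 86 x 127 x 16 mm, bystander. Origin: centre of its underside.
- lab_timer: White lab timer, 62 x 72 x 17 mm, bystander. Origin: centre of its underside.
- cryo_box: White card storage box with lid, 70 x 132 x 52 mm, bystander. Origin: centre of its underside.

How it is judged:
By the outcome, as a careful person would: the job done as asked, in the order asked, and still so for the second after the job is handed in, while the arm keeps its last pose, push and grip.
It also fails if it takes over 72 s, if anything falls off the work surface, if the arm or the gripper's body presses on something with over 40 N, if the wrist force passes 120 N, or if a joint passes its speed limit or range.

## Working session

There is one attempt and no reset: what is moved stays moved. The work goes in short steps, Python scripts to look and compute and a tool call to move; the robot and the scene stay as the last step left them, time stands still between calls to the robot, and variables do not carry over. Pictures are saved under pics/ and viewed, at most 10 in all, crops included, and the job is handed in when it is done.

```bash
ls; mkdir -p pics; python3 - <<'E'
from workcell import bot
import cv2,numpy as np
for n in("scene","side"):
    im=bot.read_camera(n);cv2.imwrite(f"pics/{n}0.png",im[:,:,::-1])
    i=bot.camera_info(n);print(n,np.round(i["intrinsics"],1).tolist(),np.round(i["extrinsics"],3).tolist())
i=bot.camera_info("wrist");print(np.round(i["intrinsics"],1).tolist(),np.round(i["extrinsics"],3).tolist())
im=bot.read_camera("wrist");cv2.imwrite("pics/wrist0.png",im[:,:,::-1])
s=bot.read_state();print(s,bot.hold_point_z)
E
```

```text
pics
workcell.py
scene [[405.3, 0.0, 272.4], [0.0, 405.3, 209.2], [0.0, 0.0, 1.0]] [[0.868, -0.368, 0.334, 0.159], [-0.497, -0.639, 0.587, -0.529], [-0.003, -0.675, -0.737, 0.864], [0.0, 0.0, 0.0, 1.0]]
side [[440.1, 0.0, 279.4], [0.0, 440.1, 212.7], [0.0, 0.0, 1.0]] [[0.996, -0.07, 0.063, 0.47], [-0.093, -0.616, 0.783, -0.651], [-0.016, -0.785, -0.619, 0.678], [0.0, 0.0, 0.0, 1.0]]
[[325.2, 0.0, 286.7], [0.0, 325.2, 212.0], [0.0, 0.0, 1.0]] [[0.274, 0.927, 0.255, 0.121], [0.962, -0.263, -0.075, 0.668], [-0.003, 0.266, -0.964, 0.373], [0.0, 0.0, 0.0, 1.0]]
{'time': 0.15, 'q': array([ 1.25608057e+00,  2.64594929e-01,  1.60510714e+00, -2.56871254e-05,
        1.27371767e+00, -3.68835776e-02]), 'joint_vel': array([-0.00089815, -0.00203057, -0.00421187,  0.00061401,  0.00173032,
       -0.00065138]), 'joint_torque': array([-6.88408954e-05, -5.15902877e+01, -3.67958879e+01, -6.93543143e-05,
        8.07249831e-03,  3.97447707e-05]), 'tool_pos': array([0.18494794, 0.64854801, 0.23021275]), 'tcp_rot': array([-4.34962664e-01, -3.11103649e+00,  2.83223314e-03]), 'wrist_force': array([ 0.36860429, -0.00323656,  0.22826946]), 'torque': array([-0.02254325,  0.05235692,  0.00843021]), 'grip_force': 0.0, 'width': 1.0019914306664035} 0.0187
```

View pics/scene0.png

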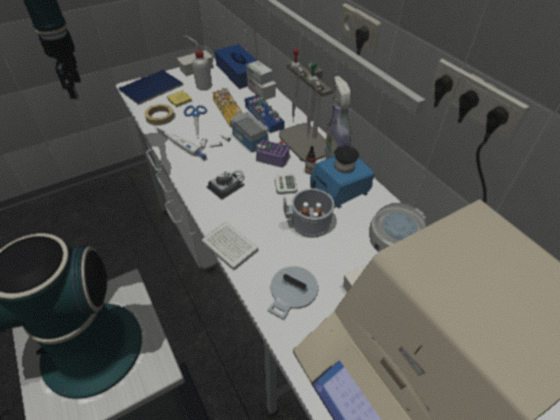

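View pics/side0.png

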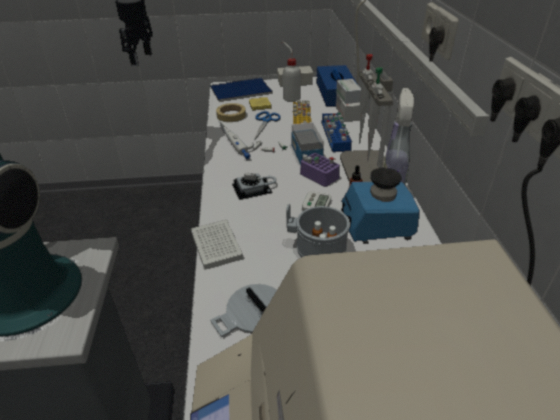

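The scene picture shows the lid at (293,288) with its tab at (280,310), the pot at (312,212) with its staple at (288,210), the lock at (227,180) with the bow at about (238,180), the plate at (230,243). The side picture shows the same: pot mouth (324,225), staple (291,215), lock (253,184), lid (255,308).

```bash
cat > h.py <<'E'
import numpy as np,cv2,json
from workcell import bot
from scipy.spatial.transform import Rotation as R
def ray(n,p,info=None):
    i=info or bot.camera_info(n);K=np.array(i["intrinsics"]);T=np.array(i["extrinsics"])
    v=np.array([(p[0]-K[0,2])/K[0,0],(p[1]-K[1,2])/K[1,1]])
    if n=="wrist":
        r=np.hypot(*v);d=np.array([*(v/max(r,1e-9)*np.sin(r)),np.cos(r)])
    else: d=np.array([*v,1.])
    return T[:3,3],T[:3,:3]@d
def plane(n,p,z,info=None):
    o,d=ray(n,p,info);return o+d*(z-o[2])/d[2]
def proj(n,P,info=None):
    i=info or bot.camera_info(n);K=np.array(i["intrinsics"]);T=np.array(i["extrinsics"])
    c=T[:3,:3].T@(np.array(P)-T[:3,3])
    if n=="wrist":
        r=np.hypot(c[0],c[1]);a=np.arctan2(r,c[2]);v=c[:2]/max(r,1e-9)*a
    else: v=c[:2]/c[2]
    return np.array([K[0,0]*v[0]+K[0,2],K[1,1]*v[1]+K[1,2]])
def snap(name):
    i=bot.camera_info("wrist");im=bot.read_camera("wrist")
    cv2.imwrite(f"pics/{name}.png",im[:,:,::-1]);json.dump({k:np.array(v).tolist() for k,v in i.items() if k in("intrinsics","extrinsics")},open(f"pics/{name}.json","w"))
    return im
def load(name): return cv2.imread(f"pics/{name}.png"),json.load(open(f"pics/{name}.json"))
def axes(): 
    s=bot.read_state();return s["tool_pos"],R.from_rotvec(s["tcp_rot"]).as_matrix()
def goto(P,yd=None):
    "delta in tool axes to TCP target P; yd: wanted tool-y azimuth (rad) mod pi"
    p,M=axes();d=M.T@(np.array(P)-p);out=[d.round(4).tolist()]
    if yd is not None:
        ya=np.arctan2(M[1,1],M[0,1]);t=-(yd-ya);t=(t+np.pi/2)%np.pi-np.pi/2;out.append(round(t,3))
        # deltas applied after the turn
        out.append((R.from_rotvec([0,0,t]).as_matrix().T@d).round(4).tolist())
    return out
E
python3 - <<'E'
from h import *
for n,pts in {"scene":dict(lid=(293,288,.011),tab=(280,310,.01),pot=(313,202,.08),staple=(288,210,.1),lock=(226,182,.03),bow=(240,178,.017),plate=(230,243,.016)),
 "side":dict(lid=(257,308,.011),tab=(223,325,.01),pot=(324,226,.08),staple=(291,215,.1),lock=(250,184,.03),bow=(272,182,.017),plate=(217,241,.016))}.items():
    for k,v in pts.items(): print(n,k,plane(n,v[:2],v[2]).round(3))
i=bot.camera_info("wrist");T=np.array(i["extrinsics"]);p,M=axes()
print("cam in tool",(M.T@(T[:3,3]-p)).round(4),(M.T@T[:3,:3]).round(3).tolist());print(M.round(3).tolist())
E
```

```text
scene lid [ 0.459 -0.099  0.011]
scene tab [ 0.402 -0.134  0.01 ]
scene pot [0.62  0.064 0.08 ]
scene staple [0.537 0.057 0.1  ]
scene lock [0.471 0.299 0.03 ]
scene bow [0.52  0.307 0.017]
scene plate [0.385 0.097 0.016]
side lid [ 0.467 -0.098  0.011]
side tab [ 0.402 -0.13   0.01 ]
side pot [0.62  0.049 0.08 ]
side staple [0.552 0.069 0.1  ]
side lock [0.471 0.296 0.03 ]
side bow [0.529 0.318 0.017]
side plate [0.388 0.099 0.016]
cam in tool [ 0.0667  0.0005 -0.1427] [[0.0, -0.964, -0.266], [1.0, 0.001, -0.001], [0.001, -0.266, 0.964]]
[[-0.962, 0.274, -0.001], [0.274, 0.962, -0.002], [0.0, -0.002, -1.0]]
```

Call:
{"api": "pendant", "payload": {"motion": [-0.04,-0.028,0,0,-0.04,-0.028,0,0,-0.04,-0.028,0,0,-0.04,-0.028,0,0,-0.04,-0.028,0,0]}}

```text
time: 0.78
tool_pos: [0.3397, 0.4582, 0.231]
tcp_rot: [-0.435, -3.111, 0.001]
wrist_force: [0.3, -0.6, 0.4]
width: 0.998
grip_force: 0.0
```

Call:
{"api": "pendant", "payload": {"motion": [-0.04,-0.028,0,0,-0.04,-0.028,0,0,-0.04,-0.028,0,0,-0.04,-0.028,0,0,0,0,0,0]}}

```text
time: 1.4
tool_pos: [0.4638, 0.3055, 0.231]
tcp_rot: [0.442, 3.11, -0.001]
wrist_force: [0.1, -0.3, 0.1]
width: 0.997
grip_force: 0.0
```

```bash
python3 - <<'E'
from h import *
snap("w_lock"); print(axes(), goto([.60,.06,.30]))
E
```

```text
(array([0.46274072, 0.30685431, 0.23095112]), array([[-9.60755599e-01,  2.77395178e-01, -7.71162946e-04],
       [ 2.77395280e-01,  9.60755879e-01, -2.54855245e-05],
       [ 7.33829772e-04, -2.38402321e-04, -9.99999702e-01]])) [[-0.2003, -0.1991, -0.0691]]
```

View pics/w_lock.png

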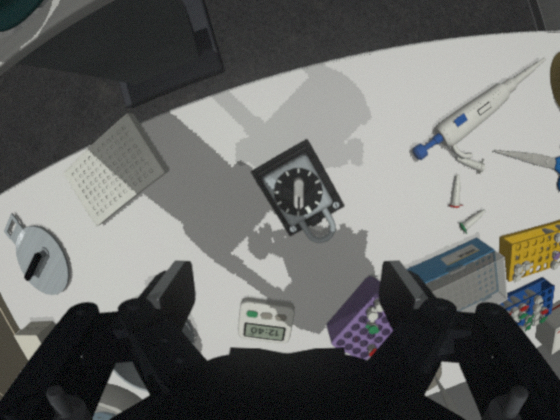

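Call:
{"api": "pendant", "payload": {"motion": [-0.042,-0.04,-0.002,0,-0.042,-0.04,-0.002,0,-0.042,-0.04,-0.002,0,-0.042,-0.04,-0.002,0,-0.042,-0.04,-0.002,0], "lines": "1,2"}}

```text
time: 2.08
tool_pos: [0.6097, 0.0583, 0.2412]
```

Call:
{"api": "pendant", "payload": {"motion": [0,0,0,0], "lines": "1,2"}}

```text
time: 2.2
tool_pos: [0.6107, 0.0562, 0.2411]
```

```bash
python3 -c "
from h import *
snap('w_pot');print(axes()[0])"
```

```text
[0.60953337 0.05801924 0.24086414]
```

Call:
{"api": "pendant", "payload": {"motion": [0.025,-0.045,0.01,0,0.025,-0.045,0.01,0,0.025,-0.045,0.01,0,0.025,-0.045,0.01,0,0,0,0,0], "lines": "1,2"}}

```text
time: 2.88
tool_pos: [0.4604, -0.0867, 0.1998]
```

Call:
{"api": "pendant", "payload": {"motion": [0,0,0,0], "lines": "1,2"}}

```text
time: 3.0
tool_pos: [0.4642, -0.086, 0.2016]
```

```bash
python3 - <<'E'
from h import *
snap("w_lid");print(axes()[0])
a=cv2.imread("pics/w_pot.png");b=cv2.imread("pics/w_lid.png");l=cv2.imread("pics/w_lock.png")
cv2.imwrite("pics/m1.png",np.hstack([a[60:360,80:480],b[60:360,80:480]]))
E
```

```text
[ 0.46470046 -0.08601541  0.20185204]
```

View pics/m1.png

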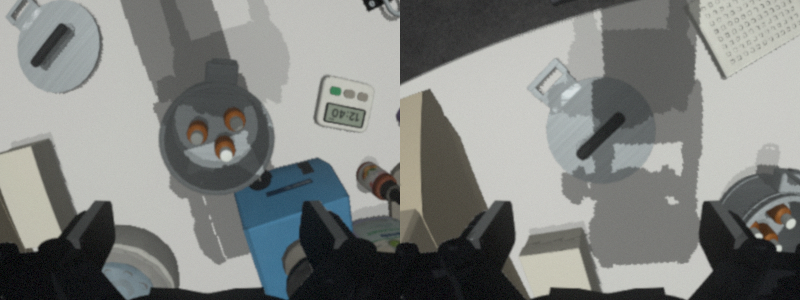

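The left half shows the pot mouth at about (297,185) of the full frame with its staple at about (302,132); the right half shows the lid at about (281,190), its handle at about (281,196) and its slot at about (228,140).

```bash
python3 - <<'E'
from h import *
a,_=load("w_pot");b,_=load("w_lid")
A=cv2.resize(a[115:265,230:362],None,fx=3,fy=3,interpolation=cv2.INTER_CUBIC);B=cv2.resize(b[105:255,213:345],None,fx=3,fy=3,interpolation=cv2.INTER_CUBIC)
for X,x0,y0 in((A,230,115),(B,213,105)):
    for k in range(0,150,10):
        cv2.line(X,(0,3*k),(6 if k%50 else 14,3*k),(0,0,255),1);cv2.line(X,(3*k,0),(3*k,6 if k%50 else 14),(0,0,255),1)
cv2.imwrite("pics/m2.png",np.hstack([A,B]))
i=load("w_lid")[1]
g=cv2.cvtColor(b,cv2.COLOR_BGR2GRAY)
sub=g[105:265,200:350];m=(sub<60).astype(np.uint8)
n,l,st,c=cv2.connectedComponentsWithStats(m)
for k in range(1,n):
    if st[k,4]>100: 
        r=cv2.minAreaRect(np.argwhere(l==k)[:,::-1].astype(np.float32));ctr=np.array(r[0])+[200,105]
        bp=cv2.boxPoints(r)+[200,105];print(st[k],ctr,plane("wrist",ctr,.037,i).round(4))
        print([plane("wrist",q,.037,i).round(4).tolist() for q in bp])
E
```

```text
[ 58  67  48  47 683] [281.00001526 195.50000763] [ 0.4644 -0.0912  0.037 ]
[[0.474, -0.1201, 0.037], [0.4449, -0.0688, 0.037], [0.455, -0.0631, 0.037], [0.4847, -0.1146, 0.037]]
```

View pics/m2.png

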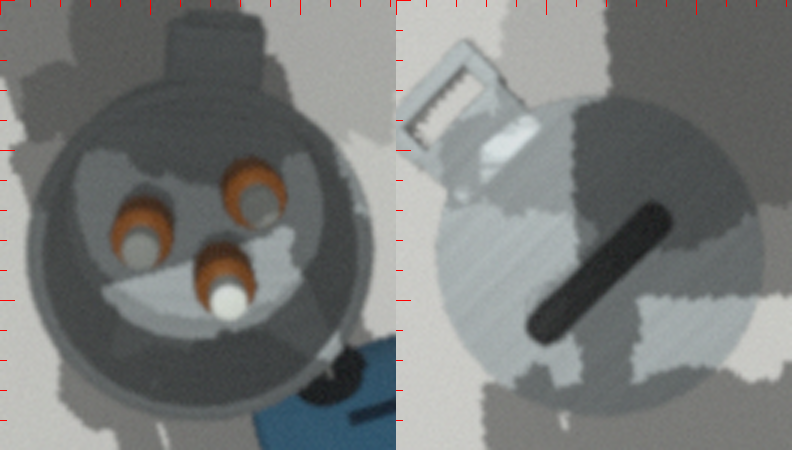

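The pot's rim circle spans columns 239–354 and rows 142–254, with the staple above it at about column 302, row 121. The lid disc spans columns 226–336 and rows 137–243, the slot is at (229,141), and the handle runs as detected.

```bash
python3 - <<'E'
from h import *
i=load("w_lid")[1];j=load("w_pot")[1]
P=lambda p,z,q:plane("wrist",p,z,q).round(4)
h=P((281,195.5),.037,i);print("handle",h)
d=[P(p,.011,i) for p in((226.3,190),(336,190),(281,136.7),(281,243.3))];print("disc",d,np.linalg.norm(d[0]-d[1]),np.linalg.norm(d[2]-d[3]),np.mean(d,0))
s=P((229.3,141),.011,i);print("slot",s,np.linalg.norm(s-h),np.degrees(np.arctan2(*(h-s)[1::-1])))
d=[P(p,.08,j) for p in((239,198.3),(354.3,198.3),(297,142.3),(297,254.3))];c=np.mean(d,0);print("rim",d,np.linalg.norm(d[0]-d[1]),np.linalg.norm(d[2]-d[3]),c)
for z,y in((.1115,115+15/3),(.1115,115+25/3)):
    e=P((301.7,y),z,j);print("staple",e,np.linalg.norm((e-c)[:2]),np.degrees(np.arctan2(*(c-e)[1::-1])))
p,M=axes();print(M.round(3).tolist())
c0=np.array([.6195,.056,0])
for yaw in(0,-.1,-.2,-.3): print(yaw,[ (3*(proj("wrist",c+[-.076*np.cos(yaw)-k*np.sin(yaw)*-1*-1,-.076*np.sin(yaw)+k*np.cos(yaw),.0315],j)-[230,115])).round(0) for k in(-.009,.009)])
E
```

```text
handle [ 0.4644 -0.0912  0.037 ]
disc [array([ 0.4482, -0.1473,  0.011 ]), array([ 0.4798, -0.0359,  0.011 ]), array([ 0.4108, -0.0763,  0.011 ]), array([ 0.5214, -0.1081,  0.011 ])] 0.11579516397501236 0.11508084115090572 [ 0.46505 -0.0919   0.011  ]
slot [ 0.3998 -0.1285  0.011 ] 0.07899651891064566 30.00211037133251
rim [array([0.6013, 0.0113, 0.08  ]), array([0.6322, 0.1187, 0.08  ]), array([0.5654, 0.0795, 0.08  ]), array([0.6728, 0.0494, 0.08  ])] 0.11175674476290011 0.11153819973444071 [0.617925 0.064725 0.08    ]
staple [0.5465 0.0879 0.1115] 0.07509068683931447 -17.976495852625032
staple [0.5492 0.0872 0.1115] 0.07230664734310387 -18.109194566192098
[[-0.962, 0.272, 0.002], [0.272, 0.962, 0.0], [-0.001, 0.001, -1.0]]
0 [array([98., 31.]), array([161.,  13.])]
-0.1 [array([124.,  22.]), array([189.,  10.])]
-0.2 [array([151.,  15.]), array([216.,  10.])]
-0.3 [array([179.,  11.]), array([244.,  13.])]
```

Call:
{"api": "pendant", "payload": {"motion": [0,0,0,0.18,0,0,0,0.18,0,0,0,0.18,0,0,0,0.18,0,0,0,0.18], "lines": "1,3"}}

```text
time: 3.68
tool_pos: [0.4652, -0.0861, 0.2018]
tcp_rot: [1.749, 2.609, 0.001]
```

Call:
{"api": "pendant", "payload": {"motion": [0.021,0.045,-0.01,0,0.021,0.045,-0.01,0,0.021,0.045,-0.01,0,0.021,0.045,-0.01,0,0,0,0,0], "lines": "1,2"}}

```text
time: 4.3
tool_pos: [0.601, 0.0636, 0.2423]
```

Call:
{"api": "pendant", "payload": {"motion": [0,0,0,0], "lines": "1,2"}}

```text
time: 4.42
tool_pos: [0.5978, 0.0603, 0.2408]
```

```bash
python3 - <<'E'
from h import *
a=snap('w_pot2')[:,:,::-1];p,M=axes();print(p,np.degrees(np.arctan2(M[1,1],M[0,1])))
j=load("w_pot2")[1];c=proj("wrist",[.618,.0647,.08],j).astype(int);print(c)
x0,y0=c[0]-90,c[1]-75;print(x0,y0)
A=cv2.resize(a[y0:y0+150,x0:x0+180],None,fx=4,fy=4,interpolation=cv2.INTER_CUBIC)
for r in(.055,.051):
    q=np.array([4*(proj("wrist",[.618+r*np.cos(t),.0647+r*np.sin(t),.08],j)-[x0,y0])+1.5 for t in np.linspace(0,6.28,60)])
    cv2.polylines(A,[q.astype(np.int32)],True,(0,255,0),1)
for k in range(0,180,10):
    cv2.line(A,(0,4*k),(8,4*k),(0,0,255),1);cv2.line(A,(4*k,0),(4*k,8),(0,0,255),1)
cv2.imwrite("pics/m3.png",A)
print(goto([.4647,-.0915,.12],np.radians(29.7)))
E
```

```text
[0.59733248 0.05950522 0.24068429] 22.585180763826234
[307 199]
217 124
[[-0.0885, -0.1803, 0.1209], np.float64(-0.124), [-0.0655, -0.1899, 0.1209]]
```

View pics/m3.png

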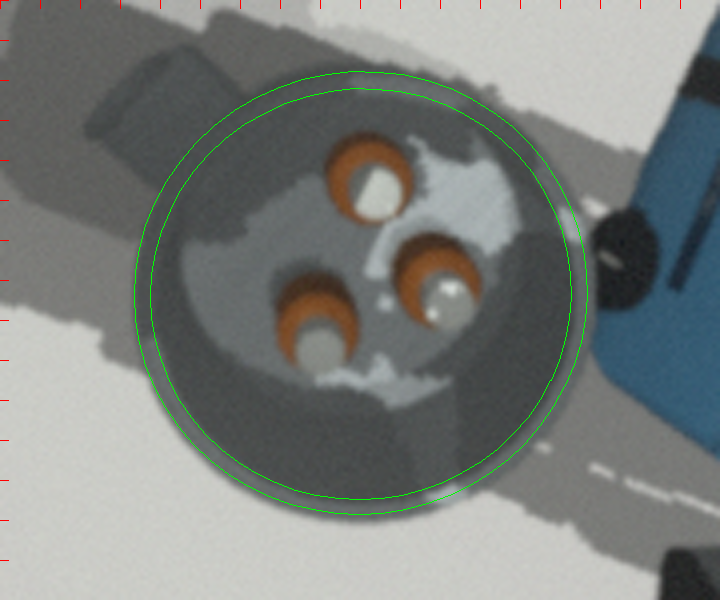

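The predicted rim circle (green) falls on the pot's rim to within about half a millimetre; the staple's top strip has its middle near (143,93) of the crop, i.e. (252.7,147.2) full frame.

Call:
{"api": "pendant", "payload": {"motion": [0,0,0,-0.124,-0.0164,-0.0475,0.03,0,-0.0164,-0.0475,0.03,0,-0.0164,-0.0475,0.03,0,-0.0164,-0.0475,0.03,0], "finger_gap": 0.6, "grip_force": 40, "lines": "1,3"}}

```text
time: 5.1
tool_pos: [0.4629, -0.0934, 0.1204]
tcp_rot: [1.581, 2.715, -0.0]
```

Call:
{"api": "pendant", "payload": {"motion": [0,0,0,0], "lines": "1,3"}}

```text
time: 5.22
tool_pos: [0.4589, -0.0934, 0.1177]
tcp_rot: [-1.583, -2.705, 0.004]
```

```bash
python3 - <<'E'
from h import *
j=load("w_pot2")[1];c=np.array([.618,.0647,0])
for p in((137,88),(143,93)):
    e=plane("wrist",(217+p[0]/4,124+p[1]/4),.1115,j);print(e,np.linalg.norm((e-c)[:2]),np.degrees(np.arctan2(*(c-e)[1::-1])))
q=[4*(proj("wrist",c+R.from_euler('z',a,degrees=True).apply([-.076,k,.1115]),j)-[217,124]) for a in(-18,-16) for k in(-.0115,.0115)];print(np.round(q))
print(goto([.4647,-.0915,.016],np.radians(29.7)))
E
```

```text
[0.55193514 0.09459864 0.1115    ] 0.07251547515123756 -24.349840357129192
[0.55350075 0.09409035 0.1115    ] 0.07087979937217215 -24.497316581337518
[[ 64. 147.]
 [133.  63.]
 [ 58. 158.]
 [124.  72.]]
[[-0.0017, 0.0067, 0.1017], np.float64(-0.006), [-0.0018, 0.0066, 0.1017]]
```

```bash
python3 - <<'E'
from h import *
c=np.array([.618,.0647,0]);cl=cv2.createCLAHE(6,(2,2));out=[]
for n,f in(("wrist","w_pot"),("wrist","w_pot2"),("scene","scene0"),("side","side0")):
    a=cv2.imread(f"pics/{f}.png");j=load(f)[1] if n=="wrist" else None
    e=proj(n,c+[-.0723,.0235,.1],j);s=5 if n=="wrist" else 8
    w,h=400//s,296//s;x0,y0=int(e[0]-w/2),int(e[1]-h/2)
    A=cv2.resize(a[y0:y0+h,x0:x0+w],(w*s,h*s),interpolation=cv2.INTER_CUBIC)
    A=cv2.cvtColor(cl.apply(cv2.cvtColor(A,cv2.COLOR_BGR2GRAY)),cv2.COLOR_GRAY2BGR)
    for yaw,col in((-18,(0,255,0)),(-24,(0,0,255))):
        for k in(-.0115,.0115):
            for z in(.1115,.08):
                q=(proj(n,c+R.from_euler('z',yaw,degrees=True).apply([-.076,k,z]),j)-[x0,y0]+.5)*s;cv2.circle(A,tuple(q.astype(int)),3 if z>.1 else 1,col,-1)
    out.append(cv2.copyMakeBorder(A[:296,:400],0,300-A.shape[0],0,400-A.shape[1],cv2.BORDER_CONSTANT));print(n,x0,y0)
cv2.imwrite("pics/m4.png",np.vstack([np.hstack(out[:2]),np.hstack(out[2:])]))
E
```

```text
wrist 261 89
wrist 203 119
scene 259 182
side 262 191
```

View pics/m4.png

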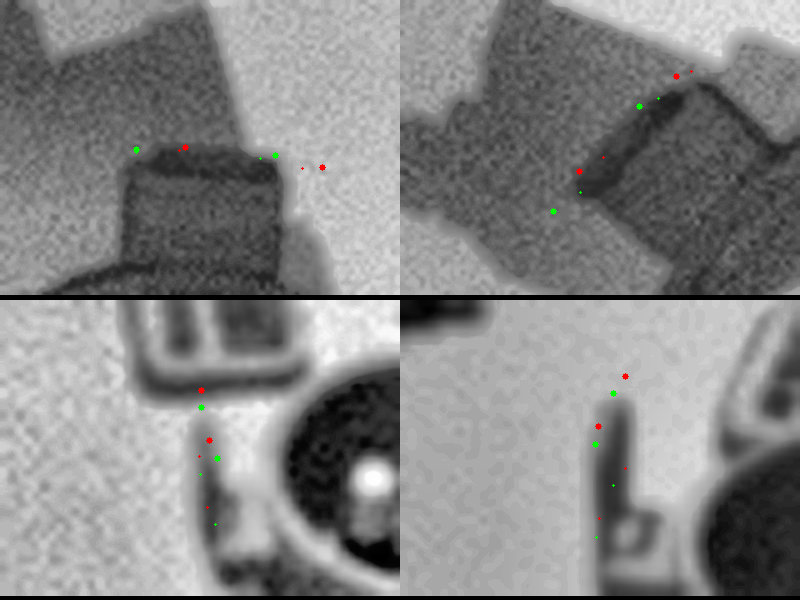

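```bash
python3 - <<'E'
from h import *
import itertools
obs={"w_pot":(302.4,121.6),"w_pot2":(250.4,147.4),"side":(288.9,205),"scene":(284.4,197.5)}
rr={}
for k,p in obs.items():
    o,d=ray("wrist",p,load(k)[1]) if k[0]=="w" else ray(k,p);rr[k]=(o,d/np.linalg.norm(d))
def tri(ks):
    A=[np.eye(3)-np.outer(rr[k][1],rr[k][1]) for k in ks]
    x=np.linalg.solve(sum(A),sum(a@rr[k][0] for a,k in zip(A,ks)));return x,[round(np.linalg.norm(a@(x-rr[k][0]))*1e3,1) for a,k in zip(A,ks)]
for ks in list(itertools.combinations(rr,2))+[tuple(rr)]: print(ks,*tri(ks))
for k in("w_pot","w_pot2"): print(k,[(z,(rr[k][0]+rr[k][1]*(z-rr[k][0][2])/rr[k][1][2]).round(4)[:2]) for z in(.08,.1,.11)])
# rim by dark-interior/edge: radial gradient fit in both wrist views
for f in("w_pot","w_pot2"):
    a,j=load(f);g=cv2.GaussianBlur(cv2.cvtColor(a,cv2.COLOR_BGR2GRAY),(3,3),0).astype(float)
    print(f,[ [int(cv2.getRectSubPix(g.astype(np.float32),(1,1),tuple(map(float,proj("wrist",[.618+r*np.cos(t),.0647+r*np.sin(t),.08],j))))[0,0]) for r in np.arange(.047,.0605,.001)] for t in np.arange(0,6.2,.7)])
E
```

```text
('w_pot', 'w_pot2') [0.5485367  0.08958247 0.07601291] [np.float64(0.5), np.float64(0.5)]
('w_pot', 'side') [0.5487839  0.08799636 0.11233864] [np.float64(0.8), np.float64(0.8)]
('w_pot', 'scene') [0.54677725 0.08885488 0.11247302] [np.float64(1.4), np.float64(1.4)]
('w_pot2', 'side') [0.55081756 0.09298483 0.10833337] [np.float64(0.7), np.float64(0.7)]
('w_pot2', 'scene') [0.54997113 0.0935703  0.10665237] [np.float64(1.6), np.float64(1.6)]
('side', 'scene') [0.55016358 0.09656642 0.10496421] [np.float64(0.7), np.float64(0.7)]
('w_pot', 'w_pot2', 'side', 'scene') [0.54921489 0.0913137  0.10902364] [np.float64(3.3), np.float64(2.8), np.float64(1.0), np.float64(2.2)]
w_pot [(0.08, array([0.5481, 0.0896])), (0.1, array([0.548 , 0.0887])), (0.11, array([0.548 , 0.0882]))]
w_pot2 [(0.08, array([0.5493, 0.0898])), (0.1, array([0.5508, 0.092 ])), (0.11, array([0.5516, 0.0931]))]
w_pot [[65, 66, 65, 66, 71, 82, 92, 96, 96, 96, 98, 101, 102, 102], [77, 76, 78, 88, 109, 134, 146, 141, 125, 103, 74, 50, 41, 37], [69, 70, 73, 81, 91, 96, 98, 106, 127, 157, 179, 187, 190, 191], [75, 68, 67, 70, 
[... 230 characters left out ...]
0, 71, 72, 73, 77, 85, 93, 99, 101, 112, 137, 165, 183, 190], [69, 69, 69, 70, 73, 81, 91, 97, 97, 97, 100, 106, 113, 116]]
w_pot2 [[68, 68, 68, 69, 73, 82, 93, 99, 100, 101, 106, 113, 117, 119], [69, 69, 69, 73, 90, 118, 140, 147, 138, 120, 94, 70, 52, 41], [91, 89, 84, 80, 80, 82, 84, 85, 92, 105, 122, 141, 163, 183], [82, 81, 79, 79, 81, 83, 84, 81, 78, 78, 82, 90, 96, 101], [78, 77, 75, 74, 75, 76, 76, 76, 77, 78, 79, 78, 77, 77], [71, 71, 73, 76, 77, 78, 79, 83, 96, 110, 119, 121, 122, 122], [75, 76, 77, 83, 93, 102, 106, 108, 120, 146, 176, 195, 200, 201], [76, 77, 78, 80, 85, 93, 101, 106, 111, 126, 154, 181, 195, 201], [82, 82, 82, 82, 86, 96, 112, 126, 139, 146, 157, 172, 187, 196]]
```

The crops do not agree on the arch: view one and the side picture put the staple at yaw ≈ -18°, view two (in the arm's shadow) suggests about -22°. I'll take two closer wrist views over the staple to settle it.

Call:
{"api": "pendant", "payload": {"motion": [0.026,0.041,-0.0205,0,0.026,0.041,-0.0205,0,0.026,0.041,-0.0205,0,0.026,0.041,-0.0205,0,0,0,0,0.18], "lines": "1,2"}}

```text
time: 5.85
tool_pos: [0.5596, 0.0829, 0.2069]
```

Call:
{"api": "pendant", "payload": {"motion": [0,0,0,0.17,0,0,0,0.17,0,0,0,0,0,0,0,0], "lines": "1,2"}}

```text
time: 6.35
tool_pos: [0.5565, 0.0796, 0.2038]
```

```bash
python3 -c "
from h import *
snap('s1')"
```

Call:
{"api": "pendant", "payload": {"motion": [0,0,0,-0.18,0,0,0,-0.18,0,0,0,-0.18,0,0,0,-0.18,0,0,0,-0.18], "lines": "1,2"}}

```text
time: 7.02
tool_pos: [0.5563, 0.0794, 0.2034]
```

Call:
{"api": "pendant", "payload": {"motion": [0,0,0,-0.18,0,0,0,-0.18,0,0,0,0,0,0,0,0], "lines": "1,3"}}

```text
time: 7.52
tool_pos: [0.5563, 0.0795, 0.2033]
tcp_rot: [-0.495, -3.102, -0.0]
```

```bash
python3 - <<'E'
from h import *
snap("s2");c=np.array([.6187,.0643,0]);out=[]
for f in("s1","s2"):
    a,j=load(f);e=proj("wrist",c+[-.0723,.0235,.1],j);x0,y0=int(e[0]-40),int(e[1]-60)
    A=cv2.resize(a[y0:y0+120,x0:x0+80],None,fx=5,fy=5,interpolation=cv2.INTER_CUBIC)
    A=cv2.convertScaleAbs(A,alpha=1.4)
    for yaw,col in((-18,(0,255,0)),(-24,(0,0,255))):
        for k in(-.009,0,.009):
            q=(proj("wrist",c+R.from_euler('z',yaw,degrees=True).apply([-.076,k,.109 if k==0 else .1]),j)-[x0,y0]+.5)*5;cv2.circle(A,tuple(q.astype(int)),2,col,-1)
    q=np.array([(proj("wrist",c+[.055*np.cos(t),.055*np.sin(t),.08],j)-[x0,y0]+.5)*5 for t in np.linspace(0,6.28,90)]);cv2.polylines(A,[q.astype(np.int32)],True,(255,0,0),1)
    out.append(A);print(x0,y0)
cv2.imwrite("pics/m5.png",np.hstack(out))
E
```

```text
232 141
252 135
```

View pics/m5.png

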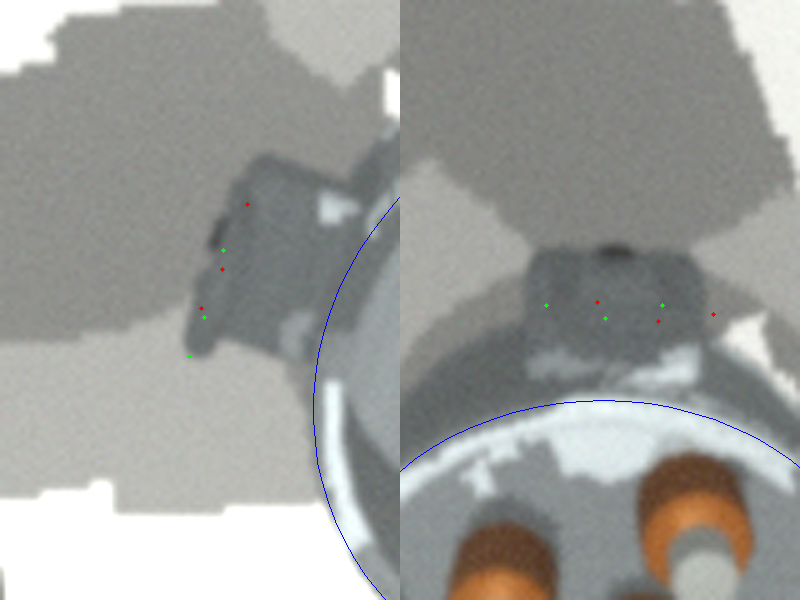

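In the right crop the staple is centred at column 615 with the eye's dark opening at (615,250), which lies 10 px from the -18° prediction and so gives yaw ≈ -19°. The left crop agrees, with the rim about 1.5 mm further in +x. I take the pot at (0.619, 0.064), yaw -19°, and go back to the lid.

Call:
{"api": "pendant", "payload": {"motion": [0,0,0,0.18,0,0,0,0.18,0,0,0,0.18,0,0,0,0.18,0,0,0,0.06], "finger_gap": 0.6, "grip_force": 40, "lines": "1,1"}}

```text
time: 8.2
```

```bash
python3 -c "
from h import *
print(goto([.4647,-.0915,.08],np.radians(29.7)))"
```

```text
[[-0.1106, -0.1594, 0.1233], np.float64(-0.046), [-0.1032, -0.1643, 0.1233]]
```

Call:
{"api": "pendant", "payload": {"motion": [0,0,0,-0.046,-0.026,-0.041,0.02,0,-0.026,-0.041,0.02,0,-0.026,-0.041,0.03,0,-0.026,-0.041,0.04,0], "lines": "1,1"}}

```text
time: 8.82
```

Call:
{"api": "pendant", "payload": {"motion": [0,0,0,0,0,0,0,0], "lines": "1,1"}}

```text
time: 9.07
```

```bash
python3 -c "
from h import *
print(goto([.4647,-.0915,.016],np.radians(29.7)))"
```

```text
[[0.0019, -0.0016, 0.078], np.float64(0.003), [0.0019, -0.0016, 0.078]]
```

Call:
{"api": "pendant", "payload": {"motion": [0.002,-0.0015,0.03,0,0,0,0.03,0,0,0,0.018,0,0,0,0,0,0,0,0,0], "lines": "1,4"}}

```text
time: 9.7
tool_pos: [0.466, -0.091, 0.0171]
tcp_rot: [1.569, 2.719, 0.001]
wrist_force: [1.0, 0.1, 0.1]
```

Call:
{"api": "pendant", "payload": {"motion": [0,0,0,0,0,0,0,0,0,0,0,0,0,0,0,0], "finger_gap": 0, "grip_force": 60}}

```text
time: 10.2
tool_pos: [0.4649, -0.0915, 0.0166]
tcp_rot: [1.571, 2.719, 0.001]
wrist_force: [-1.0, 1.1, 7.1]
width: 0.123
grip_force: 59.7
```

```bash
python3 -c "
from h import *
print(goto([.4647,-.0915,.016],np.radians(29.7)))"
```

```text
[[0.0001, -0.0002, 0.0006], np.float64(0.004), [0.0001, -0.0002, 0.0006]]
```

Call:
{"api": "pendant", "payload": {"motion": [0,0,-0.03,0,0,0,-0.04,0,0,0,-0.04,0,0,0,-0.04,0,0,0,0,0]}}

```text
time: 10.82
tool_pos: [0.4664, -0.0919, 0.1687]
tcp_rot: [1.568, 2.714, 0.003]
wrist_force: [1.1, 0.4, -2.9]
width: 0.125
grip_force: 59.1
```

```bash
python3 -c "
from h import *
print(goto([.619,.0642,.165],np.radians(-19)))"
```

```text
[[0.0591, 0.2101, 0.0045], np.float64(0.854), [0.1973, 0.0934, 0.0045]]
```

Call:
{"api": "pendant", "payload": {"motion": [0,0,0,0.171,0,0,0,0.171,0,0,0,0.171,0,0,0,0.171,0,0,0,0.17], "lines": "1,1"}}

```text
time: 11.45
```

Call:
{"api": "pendant", "payload": {"motion": [0.0395,0.0187,0,0,0.0395,0.0187,0,0,0.0395,0.0187,0,0,0.0395,0.0187,0,0,0.0395,0.0187,0,0], "lines": "1,1"}}

```text
time: 12.08
```

Call:
{"api": "pendant", "payload": {"motion": [0,0,0,0,0,0,0,0,0,0,0,0], "lines": "1,3"}}

```text
time: 12.45
tool_pos: [0.6151, 0.0643, 0.1642]
tcp_rot: [-2.557, -1.823, 0.004]
```

```bash
python3 -c "
from h import *
print(goto([.619,.0642,.132],np.radians(-19)))"
```

```text
[[0.0012, 0.0037, 0.0322], np.float64(-0.0), [0.0012, 0.0037, 0.0322]]
```

Call:
{"api": "pendant", "payload": {"motion": [0.0012,0.0037,0.015,0,0,0,0.017,0,0,0,0,0,0,0,0,0,0,0,0,0], "lines": "2,4"}}

```text
tool_pos: [0.621, 0.0651, 0.1342]
tcp_rot: [2.556, 1.825, 0.002]
wrist_force: [0.7, 0.1, -3.1]
```

```bash
python3 - <<'E'
from h import *
print(goto([.619,.0642,.132],np.radians(-19)))
snap("l1");out=[]
a,j=load("l1");p,_=axes();c=p.copy();c[2]=0;lid=R.from_euler('z',-19,degrees=True)
ims=[(a,"wrist",j)]
for n in("scene","side"): ims.append((bot.read_camera(n)[:,:,::-1].copy(),n,None))
for a,n,j in ims:
    e=proj(n,[.547,.0889,.11],j);s=4 if n=="wrist" else 7;w,h=(400//s,600//s) if n=="wrist" else (400//s,300//s)
    x0,y0=max(0,int(e[0]-w/2)),max(0,int(e[1]-h/2));A=cv2.resize(a[y0:y0+h,x0:x0+w],(w*s,h*s),interpolation=cv2.INTER_CUBIC)
    A=cv2.convertScaleAbs(A,alpha=1.4);out.append(cv2.copyMakeBorder(A,0,(600 if n=="wrist" else 300)-h*s,0,400-w*s,cv2.BORDER_CONSTANT));print(n,x0,y0)
cv2.imwrite("pics/m6.png",np.hstack([out[0],np.vstack(out[1:])]))
E
```

```text
[[-0.0015, -0.0016, 0.0022], np.float64(0.001), [-0.0015, -0.0016, 0.0022]]
wrist 103 175
scene 256 177
side 259 184
```

View pics/m6.png

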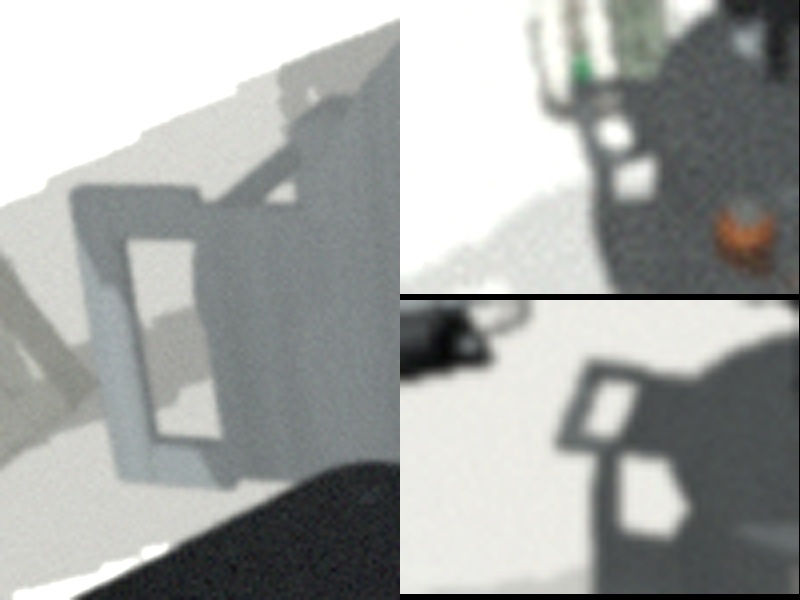

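The staple's upright (x≈607) is in line below the slot (612,408) in the side crop. In the wrist crop the slot is clear, since from there the staple is hidden under the tab. I lower the lid stepwise and watch the force.

Call:
{"api": "pendant", "payload": {"motion": [-0.001,-0.001,0.007,0,0,0,0.006,0,0,0,0.005,0,0,0,0,0,0,0,0,0]}}

```text
time: 13.85
tool_pos: [0.6193, 0.0645, 0.1155]
tcp_rot: [2.557, 1.825, 0.0]
wrist_force: [-0.3, -0.0, -2.7]
width: 0.123
grip_force: 59.1
```

```bash
python3 -c "
from h import *
print(goto([.6195,.0642,.0906],np.radians(-19)))"
```

```text
[[-0.0002, 0.0002, 0.0249], np.float64(0.001), [-0.0002, 0.0002, 0.0249]]
```

Staple is through (tab underside now below its top, no contact). Down towards the rim.

Call:
{"api": "pendant", "payload": {"motion": [0,0,0.006,0,0,0,0.006,0,0,0,0.004,0,0,0,0,0,0,0,0,0], "lines": "2,4"}}

```text
tool_pos: [0.6193, 0.0645, 0.0996]
tcp_rot: [2.557, 1.825, 0.0]
wrist_force: [0.6, -0.7, -3.4]
```

Call:
{"api": "pendant", "payload": {"motion": [0,0,0.003,0,0,0,0.003,0,0,0,0.002,0,0,0,0,0,0,0,0,0], "lines": "2,4"}}

```text
tool_pos: [0.6193, 0.0644, 0.0916]
tcp_rot: [2.557, 1.825, -0.0]
wrist_force: [0.3, -0.3, -2.4]
```

Call:
{"api": "pendant", "payload": {"motion": [0,0,0.0015,0,0,0,0.001,0,0,0,0,0,0,0,0,0], "lines": "2,4"}}

```text
tool_pos: [0.6196, 0.0645, 0.0906]
tcp_rot: [2.557, 1.825, 0.001]
wrist_force: [-2.6, 0.3, 4.8]
```

Call:
{"api": "pendant", "payload": {"motion": [0,0,0,0,0,0,0,0,0,0,0,0], "finger_gap": 0.5, "lines": "2,5"}}

```text
tool_pos: [0.6193, 0.0645, 0.089]
tcp_rot: [2.557, 1.825, 0.0]
wrist_force: [0.0, 0.0, -0.2]
width: 0.501
```

Call:
{"api": "pendant", "payload": {"motion": [0,0,-0.02,0,0,0,-0.04,0,0,0,-0.04,0,0,0,-0.04,0,0,0,0,0], "finger_gap": 0.8, "lines": "2,5"}}

```text
tool_pos: [0.6226, 0.0647, 0.236]
tcp_rot: [2.552, 1.822, 0.014]
wrist_force: [1.5, 0.8, 0.3]
width: 0.801
```

```bash
python3 - <<'E'
from h import *
print(goto([.471,.297,.25],np.radians(74)))
j=load("w_lock")[1];a,_=load("w_lock");print([proj("wrist",p,j) for p in([.471,.298,.03],[.52,.31,.017])])
A=cv2.resize(a[130:250,240:360],None,fx=5,fy=5,interpolation=cv2.INTER_CUBIC);cv2.imwrite("pics/m7.png",A)
E
```

```text
[[0.1705, -0.2187, -0.0155], np.float64(1.519), [-0.2096, -0.1816, -0.0155]]
[array([281.76981818, 194.89196316]), array([303.84801282, 229.44648773])]
```

View pics/m7.png

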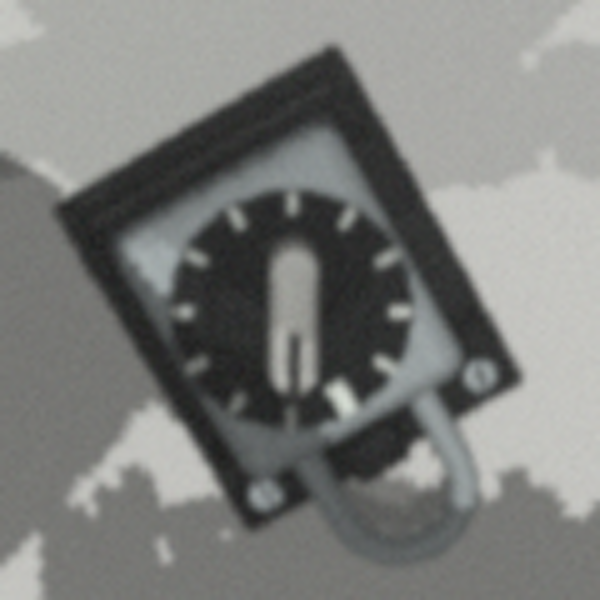

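The lock crop shows the dial's marks centred at (292,311). The long mark is at (343,397) and the pointer (dark line) points to (293,398), one mark clockwise of it, so the dial stands at +30° and needs three more clicks (90°). The bow is at about (400,555).

```bash
python3 - <<'E'
from h import *
j=load("w_lock")[1]
W=lambda p,z:plane("wrist",(240+(p[0]+.5)/5-.5,130+(p[1]+.5)/5-.5),z,j)
az=lambda d:np.degrees(np.arctan2(d[1],d[0]))
print("marks centre",W((292,311),.032).round(4),"ridge",W((293,319),.049).round(4),"ridge ends",np.linalg.norm(W((293,240),.049)-W((293,398),.049)),az(W((293,398),.049)-W((293,240),.049)))
print("long mark az",az(W((343,397),.031)-W((237,218),.031)),"horiz",az(W((401,312),.031)-W((183,312),.031)))
c=[(62,207),(335,45),(520,378),(250,527)]
w=[W(p,.021 if k in(0,1) else .021) for k,p in enumerate(c)];print("holder corners",np.round(w,4).tolist(),[np.linalg.norm(w[i]-w[i-1]).round(4) for i in range(4)],np.mean(w,0),az(w[2]-w[1]),az(w[3]-w[0]))
b=W((402,553),.017);print("bow",b,np.linalg.norm((b-W((292,311),.032))[:2]),az(b-W((292,311),.032)))
E
```

```text
marks centre [0.4722 0.3158 0.032 ] ridge [0.4702 0.316  0.049 ] ridge ends 0.03306017653847787 -15.685744354090753
long mark az 14.300967373627218 horiz 73.95196076065699
holder corners [[0.4379, 0.2735, 0.021], [0.4204, 0.3405, 0.021], [0.5035, 0.3611, 0.021], [0.5206, 0.2926, 0.021]] [np.float64(0.0849), np.float64(0.0693), np.float64(0.0856), np.float64(0.0705)] [0.47061266 0.31692584 0.021     ] 13.903113813123877 13.050455445172554
bow [0.53817889 0.32473921 0.017     ] 0.06661786347023389 7.668760013906336
```

Call:
{"api": "pendant", "payload": {"motion": [0.0313,-0.0375,0,0,0.0313,-0.0375,0,0,0.0313,-0.0375,0,0,0.0313,-0.0375,0,0,0.0313,-0.0375,0,0], "finger_gap": 0.4, "lines": "1,1"}}

```text
time: 17.23
```

Call:
{"api": "pendant", "payload": {"motion": [0.0313,-0.0375,0,0,0,0,0.01,-0.18,0,0,0.01,-0.18,0,0,0.01,-0.18,0,0,0.01,-0.18], "lines": "1,1"}}

```text
time: 17.85
```

Call:
{"api": "pendant", "payload": {"motion": [0,0,0,-0.18,0,0,0,-0.18,0,0,0,-0.18,0,0,0,-0.18,0,0,0,-0.18], "lines": "1,1"}}

```text
time: 18.48
```

Call:
{"api": "pendant", "payload": {"motion": [0,0,0,0,0,0,0,0], "lines": "1,3"}}

```text
time: 18.73
tool_pos: [0.4673, 0.3151, 0.189]
tcp_rot: [-0.446, -3.11, 0.0]
```

```bash
cat > dial.py <<'E'
from h import *
import sys
def dial(name,c0=(.4715,.316)):
    im=snap(name);a,j=load(name);g=cv2.cvtColor(a,cv2.COLOR_BGR2GRAY)
    # metric top view of the plane z=.031 (0.25 mm per pixel) around c0
    N=320;s=.00025;u=(np.arange(N)-N/2)*s;X,Y=np.meshgrid(u,u)
    m=np.array([proj("wrist",[c0[0]+x,c0[1]-y,.0315],j) for x,y in zip(X.ravel(),Y.ravel())],np.float32).reshape(N,N,2)
    t=cv2.remap(g,m[...,0],m[...,1],cv2.INTER_CUBIC);cv2.imwrite(f"pics/{name}_top.png",t)
    return t,s
if __name__=="__main__":
    t,s=dial(sys.argv[1]);N=t.shape[0]
    b=(t>(int(sys.argv[2]) if len(sys.argv)>2 else 95)).astype(np.uint8);n,l,st,c=cv2.connectedComponentsWithStats(b)
    for k in range(1,n):
        if 30<st[k,4]<9000:
            r=cv2.minAreaRect(np.argwhere(l==k)[:,::-1].astype(np.float32));x,y=(c[k]-N/2)*s
            print(np.round([.4715+x,.316-y],4),st[k,4],np.round(np.array(r[1])*s*1e3,1),round(r[2]))
    d=(t<70).astype(np.uint8);n,l,st,c=cv2.connectedComponentsWithStats(d)
    for k in range(1,n):
        if st[k,4]>2000: print("dark",st[k],(c[k]-N/2)*s+[0,0])
    p,M=axes();print(p,np.degrees(np.arctan2(M[1,1],M[0,1])),np.percentile(t,[5,25,50,75,95]))
E
python3 dial.py d1
```

```text
[0.4482 0.352 ] 4940 [12.2 49.2] 90
[0.4969 0.352 ] 775 [7.5 7.5] 90
[0.4666 0.3394] 319 [6.8 4. ] 90
[0.4714 0.3166] 3858 [32.1 10.5] 16
[0.5085 0.3111] 306 [3.5 6.5] 77
[0.4837 0.3094] 355 [9.6 2.7] 16
[0.5095 0.3021] 93 [3.8 1.8] 0
[0.5099 0.2983] 64 [1.8 2.5] 90
[0.4781 0.2927] 137 [4.7 2. ] 79
[0.4326 0.2823] 536 [17.2  3.5] 90
[0.4898 0.2816] 8440 [60.7 16.2] 0
dark [    0     0   320   320 45571] [-0.00680575  0.00145114]
dark [ 272   78   48   91 3250] [ 0.03442077 -0.00916592]
[0.46735467 0.31511279 0.18898083] 73.71744347759899 [ 39.  46.  73. 125. 179.]
```

```bash
python3 - <<'E'
from h import *
t=cv2.imread("pics/d1_top.png",0);s=.00025;N=320
b=(t>95).astype(np.uint8);n,l,st,c=cv2.connectedComponentsWithStats(b)
ks=[k for k in range(1,n) if np.hypot(*((c[k]-N/2)*s-[.004,.002]))<.012 and st[k,4]>100]
pts=np.argwhere(np.isin(l,ks))[:,::-1].astype(np.float32);r=cv2.minAreaRect(pts)
j=load("d1")[1];cam=np.array(j["extrinsics"])[:3,3];print(len(ks),np.array(r[1])*s,r[2])
for x,y in [r[0]]+cv2.boxPoints(r).tolist():
    P0=np.array([.4715+(x-N/2)*s,.316-(y-N/2)*s,.0315]);print(P0.round(4),(cam+(P0-cam)*(cam[2]-.049)/(cam[2]-.0315)).round(4))
print(goto([.4713,.316,.08],np.radians(74)))
E
```

```text
2 [0.0322359  0.01051291] 15.751173973083496
[0.4735 0.3155 0.0315] [0.4695 0.3166 0.049 ]
[0.4566 0.3148 0.0315] [0.4535 0.3159 0.049 ]
[0.4594 0.3249 0.0315] [0.4562 0.3254 0.049 ]
[0.4905 0.3161 0.0315] [0.4854 0.3172 0.049 ]
[0.4876 0.306  0.0315] [0.4827 0.3077 0.049 ]
[[-0.0036, 0.002, 0.109], np.float64(-0.005), [-0.0036, 0.002, 0.109]]
```

Call:
{"api": "pendant", "payload": {"motion": [-0.003,0.002,0.035,-0.005,0,0,0.04,0,0,0,0.04,0,0,0,0.025,0,0,0,0.01,0], "lines": "2,5"}}

```text
tool_pos: [0.4696, 0.3155, 0.0371]
tcp_rot: [-0.435, -3.109, 0.003]
wrist_force: [0.6, 0.3, 0.0]
width: 0.402
```

Call:
{"api": "pendant", "payload": {"motion": [0,0,0.0025,0,0,0,0,0,0,0,0,0], "lines": "2,5"}}

```text
tool_pos: [0.4719, 0.3169, 0.0379]
tcp_rot: [0.433, 3.11, 0.003]
wrist_force: [-0.4, -0.8, 0.2]
width: 0.397
```

Call:
{"api": "pendant", "payload": {"motion": [0,0,0.001,0,0,0,0,0,0,0,0,0,0,0,0,0], "finger_gap": 0, "grip_force": 40, "lines": "2,6"}}

```text
tool_pos: [0.4714, 0.3165, 0.0363]
tcp_rot: [0.433, 3.111, 0.001]
wrist_force: [-1.0, -1.3, 5.5]
width: 0.108
grip_force: 41.7
```

Call:
{"api": "pendant", "payload": {"motion": [0,0,0,0.1745,0,0,0,0.1745,0,0,0,0.1745,0,0,0,0,0,0,0,0.1745], "lines": "2,6"}}

```text
tool_pos: [0.4718, 0.3169, 0.0363]
tcp_rot: [1.471, 2.775, 0.003]
wrist_force: [0.3, 0.3, 4.8]
width: 0.103
grip_force: 41.6
```

Call:
{"api": "pendant", "payload": {"motion": [0,0,0,0.1745,0,0,0,0.1745,0,0,0,0,0,0,0,0.1745,0,0,0,0.1745], "lines": "2,6"}}

```text
tool_pos: [0.4722, 0.3169, 0.0363]
tcp_rot: [2.331, 2.105, 0.004]
wrist_force: [1.2, 0.4, 4.2]
width: 0.109
grip_force: 41.5
```

Call:
{"api": "pendant", "payload": {"motion": [0,0,0,0.1745,0,0,0,0,0,0,0,0,0,0,0,0], "lines": "2,6"}}

```text
tool_pos: [0.4721, 0.3168, 0.0363]
tcp_rot: [2.499, 1.903, 0.004]
wrist_force: [2.7, 1.8, 5.8]
width: 0.1
grip_force: 41.6
```

```bash
python3 -c "
from h import *
p,M=axes();print(np.degrees(np.arctan2(M[1,1],M[0,1])),bot.read_state()['torque'])"
```

```text
-15.419750799289544 [ 0.17240682 -0.47829638 -0.08044782]
```

Call:
{"api": "pendant", "payload": {"motion": [0,0,0,0,0,0,0,0,0,0,-0.03,0,0,0,-0.05,0,0,0,-0.05,0], "finger_gap": 0.4, "lines": "2,6"}}

```text
tool_pos: [0.4696, 0.3155, 0.1654]
tcp_rot: [-2.504, -1.897, 0.006]
wrist_force: [0.6, -0.0, -0.5]
width: 0.4
grip_force: 0.0
```

Call:
{"api": "pendant", "payload": {"motion": [0,0,-0.01,0,0,0,0,0,0,0,0,0], "lines": "2,6"}}

```text
tool_pos: [0.4694, 0.3153, 0.173]
tcp_rot: [-2.506, -1.895, 0.007]
wrist_force: [-0.2, -0.0, -0.8]
width: 0.402
grip_force: 0.0
```

```bash
python3 dial.py d2
```

```text
[0.4451 0.3527] 3424 [10.  40.5] 90
[0.5037 0.3541] 497 [4.2 8. ] 90
[0.5107 0.3543] 86 [4.8 1.5] 90
[0.4943 0.3418] 5608 [33.3 21.5] 13
[0.479  0.3393] 112 [1.7 4.4] 18
[0.4717 0.3157] 3842 [ 9.9 32.3] 18
[0.4942 0.3218] 437 [3.8 7.8] 76
[0.5093 0.3133] 383 [5.6 5.2] 76
[0.5016 0.3112] 32 [2.  1.5] 0
[0.496  0.3097] 134 [5.2 1.7] 16
[0.4992 0.301 ] 2832 [11.5 21.7] 77
[0.4782 0.2934] 173 [5.  2.4] 76
dark [    0     0   320   309 38830] [-0.00262579 -0.00274613]
dark [ 277   67   43   92 3001] [ 0.03546609 -0.01253999]
[0.46937445 0.31535287 0.17288911] -15.814997551357505 [ 43.  58.  87. 146. 211.]
```

Dial ridge now lies along -107.9° ± 2°, against -105.7° expected for the fourth mark. Next I grip the shackle legs, closing along lock y.

Call:
{"api": "pendant", "payload": {"motion": [0,0,0,0.18,0,0,0,0.18,0,0,0,0.18,0,0,0,0.18,0,0,0,0.18], "finger_gap": 0.65, "lines": "1,1"}}

```text
time: 23.7
```

Call:
{"api": "pendant", "payload": {"motion": [0,0,0,0.145,0,0,0,0], "lines": "1,1"}}

```text
time: 23.95
```

```bash
python3 -c "
from h import *
print(goto([.527,.3307,.05],np.radians(-75.7)))
t=cv2.imread('pics/d2_top.png',0);print(t[100:260:10,250:320:5])"
```

```text
[[0.0594, -0.0005, 0.1234], np.float64(0.002), [0.0594, -0.0006, 0.1234]]
[[ 58  86  97  94  98  94  72  46  43  45  46  45  46  49]
 [ 44  53  87  97  92  95  79  54  45  47  47  44  45  41]
 [ 44  47  63  87  92  92  91  72  49  48  42  46  45  43]
 [ 99 109 114  94  92  92  90  85  56  41  46  43  44  43]
 [121 117 109  98  91  95  92  89  72  49  46  41  46  45]
 [ 50  47  43  48  76  91  94  93  84  51  43  44  45  49]
 [ 43  39  42  46  76  94  96  94  89  75  76  84  97 102]
 [ 41  39  38  45  75  91  92  88  91  86  91 112 123 124]
 [ 96  85  74  74  89  93  98  94  93  88  85 103 108 104]
 [ 64  77  89  96  92  94  91  93  93  96  97  68  51  52]
 [ 45  47  81 109 107 111 122 131 163 160 139  91  49  49]
 [ 55  89 117 126 127 138 194 205 197 179 161 122  67  51]
 [106 125 128 131 149 178 198 205 201 184 157 120  83  49]
 [128 128 147 169 179 182 174 172 158 142 109  72  58  45]
 [118 124 133 119 107  95  72  65  53  55  58  59  61  57]
 [ 49  48  48  56  58  81 105 122 109  68  58  65  71  84]]
```

Call:
{"api": "pendant", "payload": {"motion": [0.03,0,0,0,0.0294,0,0.03,0,0,0,0.045,0,0,0,0.04,0,0,0,0.03,0], "lines": "2,5"}}

```text
tool_pos: [0.5268, 0.3299, 0.0271]
tcp_rot: [3.115, 0.395, -0.006]
wrist_force: [0.0, 0.2, 0.1]
width: 0.65
```

Call:
{"api": "pendant", "payload": {"motion": [0,0,0.008,0,0,0,0,0,0,0,0,0], "lines": "2,5"}}

```text
tool_pos: [0.5297, 0.3317, 0.0242]
tcp_rot: [-3.116, -0.391, -0.004]
wrist_force: [0.7, 0.8, 0.1]
width: 0.651
```

```bash
python3 -c "
from h import *
print(goto([.527,.3307,.004],np.radians(-75.7)))"
```

```text
[[-0.0029, 0.0003, 0.0202], np.float64(0.0), [-0.0029, 0.0003, 0.0202]]
```

Call:
{"api": "pendant", "payload": {"motion": [-0.002,0,0.01,0,0,0,0.009,0,0,0,0,0,0,0,0,0], "lines": "2,5"}}

```text
tool_pos: [0.5265, 0.3304, 0.0034]
tcp_rot: [3.117, 0.391, -0.0]
wrist_force: [0.2, 0.3, 1.0]
width: 0.651
```

Call:
{"api": "pendant", "payload": {"motion": [0,0,0,0,0,0,0,0,0,0,0,0,0,0,0,0], "finger_gap": 0, "grip_force": 30, "lines": "2,6"}}

```text
tool_pos: [0.5269, 0.3306, 0.004]
tcp_rot: [-3.117, -0.391, -0.001]
wrist_force: [0.1, -0.2, 3.2]
width: 0.408
grip_force: 29.8
```

Call:
{"api": "pendant", "payload": {"motion": [0.004,0,0,0,0.005,0,0,0,0.005,0,0,0,0.004,0,0,0,0,0,0,0], "lines": "2,6"}}

```text
tool_pos: [0.5447, 0.3352, 0.0036]
tcp_rot: [-3.117, -0.39, -0.002]
wrist_force: [-0.1, 0.9, 2.9]
width: 0.414
grip_force: 29.8
```

Call:
{"api": "pendant", "payload": {"motion": [0.002,0,0,0,0.001,0,0,0,0.001,0,0,0,0,0,0,0,0,0,0,0], "lines": "2,6"}}

```text
tool_pos: [0.5475, 0.3355, 0.0033]
tcp_rot: [3.117, 0.391, -0.001]
wrist_force: [-3.6, -0.9, 1.4]
width: 0.408
grip_force: 29.7
```

Call:
{"api": "pendant", "payload": {"motion": [0.002,0,0,0,0.002,0,0,0,0,0,0,0,0,0,0,0], "lines": "2,6"}}

```text
tool_pos: [0.5479, 0.3355, 0.0025]
tcp_rot: [3.115, 0.39, -0.013]
wrist_force: [-10.8, -1.0, 6.2]
width: 0.409
grip_force: 29.8
```

Call:
{"api": "pendant", "payload": {"motion": [-0.002,0,0,0,0,0,0,0,0,0,0,0,0,0,-0.03,0,0,0,-0.04,0], "finger_gap": 0.65, "lines": "2,6"}}

```text
tool_pos: [0.5491, 0.3357, 0.0728]
tcp_rot: [3.116, 0.39, -0.004]
wrist_force: [0.3, 0.2, 0.1]
width: 0.652
grip_force: 0.0
```

Call:
{"api": "pendant", "payload": {"motion": [0,0,-0.03,0,0,0,0,0,0,0,0,0], "finger_gap": 1.0, "lines": "2,4"}}

```text
tool_pos: [0.5496, 0.3361, 0.1028]
tcp_rot: [3.117, 0.39, -0.001]
wrist_force: [-0.1, -0.3, -0.0]
```

```bash
python3 -c "
from h import *
print(goto([.473,.317,.09],np.radians(-75.7)))"
```

```text
[[-0.0789, -0.0004, 0.0129], np.float64(-0.0), [-0.0789, -0.0004, 0.0129]]
```

Call:
{"api": "pendant", "payload": {"motion": [-0.03,0,0,0,-0.03,0,0,0,-0.018,0,0.01,0,0,0,0.03,0,0,0,0,0], "finger_gap": 1.0, "lines": "2,5"}}

```text
tool_pos: [0.4707, 0.315, 0.0593]
tcp_rot: [3.114, 0.39, -0.012]
wrist_force: [-1.2, 0.5, 0.2]
width: 0.999
```

```bash
python3 -c "
from h import *
print(goto([.473,.317,.004],np.radians(-75.7)))"
```

```text
[[0.0032, -0.0015, 0.0553], np.float64(-0.0), [0.0032, -0.0015, 0.0553]]
```

Call:
{"api": "pendant", "payload": {"motion": [0.001,-0.001,0.03,0,0,0,0.02,0,0,0,0.004,0,0,0,0,0,0,0,0,0], "finger_gap": 1.0, "lines": "2,5"}}

```text
tool_pos: [0.4758, 0.3188, 0.0106]
tcp_rot: [-3.117, -0.391, -0.003]
wrist_force: [-0.9, -0.3, 0.5]
width: 1.002
```

```bash
python3 -c "
from h import *
print(goto([.473,.317,.004],np.radians(-75.7)))"
```

```text
[[-0.0032, 0.0011, 0.0066], np.float64(-0.0), [-0.0032, 0.0011, 0.0066]]
```

Call:
{"api": "pendant", "payload": {"motion": [-0.003,0.001,0.003,0,0,0,0.002,0,0,0,0,0,0,0,0,0], "finger_gap": 1.0, "lines": "2,5"}}

```text
tool_pos: [0.4723, 0.3166, 0.0046]
tcp_rot: [-3.117, -0.391, -0.0]
wrist_force: [-0.5, -0.2, 0.6]
width: 1.0
```

Call:
{"api": "pendant", "payload": {"motion": [0,0,0,0,0,0,0,0,0,0,0,0,0,0,0,0], "finger_gap": 0, "grip_force": 80, "lines": "2,6"}}

```text
tool_pos: [0.4727, 0.3169, 0.005]
tcp_rot: [-3.117, -0.391, -0.001]
wrist_force: [-0.7, 0.4, 4.1]
width: 0.639
grip_force: 87.8
```

```bash
python3 -c "
from h import *
print(goto([.473,.317,.004],np.radians(-75.7)))"
```

```text
[[0.0003, -0.0, 0.001], np.float64(-0.0), [0.0003, -0.0, 0.001]]
```

Call:
{"api": "pendant", "payload": {"motion": [0,0,-0.01,0,0,0,-0.02,0,0,0,-0.04,0,0,0,-0.04,0,0,0,-0.04,0], "lines": "2,6"}}

```text
tool_pos: [0.4717, 0.3164, 0.1565]
tcp_rot: [3.117, 0.391, -0.0]
wrist_force: [0.3, -0.2, -4.5]
width: 0.637
grip_force: 86.7
```

Call:
{"api": "pendant", "payload": {"motion": [0,0,-0.01,0,0,0,0,0.15,0,0,0,0.15,0,0,0,0.15,0,0,0,0.131], "lines": "2,6"}}

```text
tool_pos: [0.471, 0.3158, 0.1627]
tcp_rot: [3.095, -0.525, -0.004]
wrist_force: [-0.6, 0.2, -4.0]
width: 0.639
grip_force: 86.8
```

```bash
python3 -c "
from h import *
print(goto([.4367,.1269,.15],np.radians(-109)))"
```

```text
[[0.03, 0.1897, 0.0132], np.float64(-0.005), [0.0291, 0.1898, 0.0132]]
```

Call:
{"api": "pendant", "payload": {"motion": [0.005,0.038,0,0,0.005,0.038,0,0,0.005,0.038,0,0,0.005,0.038,0,0,0.005,0.038,0,0], "lines": "1,1"}}

```text
time: 32.83
```

Call:
{"api": "pendant", "payload": {"motion": [0,0,0,0,0,0,0,0,0,0,0,0], "lines": "2,4"}}

```text
tool_pos: [0.434, 0.1295, 0.1643]
tcp_rot: [-3.099, 0.517, 0.001]
wrist_force: [0.1, -0.0, -4.4]
```

```bash
python3 - <<'E'
from h import *
print(goto([.4367,.1269,.095],np.radians(-109)))
snap("f1");a,j=load("f1");p,M=axes()
for n in("x","c"):
    prof=[]
    for r in np.arange(.034,.106,.002):
        q=proj("wrist",p+M@np.array([r,0 if n=="x" else .015,-.012]),j)
        prof.append(int(cv2.getRectSubPix(cv2.cvtColor(a,cv2.COLOR_BGR2GRAY),(1,1),tuple(map(float,q)))[0,0]))
    print(n,prof)
print(proj("wrist",p+M@np.array([.087,0,-.012]),j))
E
```

```text
[[0.0034, 0.0016, 0.0693], np.float64(0.001), [0.0034, 0.0016, 0.0693]]
x [79, 116, 115, 117, 117, 117, 149, 148, 149, 149, 150, 149, 150, 150, 150, 135, 118, 132, 150, 149, 148, 148, 150, 204, 153, 130, 107, 133, 120, 106, 139, 109, 124, 103, 100, 117]
c [51, 146, 149, 108, 122, 124, 124, 128, 128, 127, 130, 130, 129, 132, 135, 135, 132, 135, 137, 134, 136, 133, 127, 121, 134, 232, 235, 235, 236, 235, 234, 234, 234, 222, 213, 209]
[287.74515923  77.58112578]
```

The shackle shows fully out: the leg is seen until r ≈ 82 mm, where 83 mm is expected when open. Lowering to the final pose.

Call:
{"api": "pendant", "payload": {"motion": [0.002,0.001,0.02,0,0,0,0.02,0,0,0,0.02,0,0,0,0.006,0,0,0,0,0], "lines": "1,1"}}

```text
time: 33.88
```

Call:
{"api": "pendant", "payload": {"motion": [0,0,0,0,0,0,0,0,0,0,0,0,0,0,0,0], "lines": "2,6"}}

```text
tool_pos: [0.4358, 0.1272, 0.0988]
tcp_rot: [-3.098, 0.519, -0.001]
wrist_force: [1.4, -0.4, -3.9]
width: 0.638
grip_force: 86.9
```

```bash
python3 - <<'E'
from h import *
p,M=axes();bow=p+M@np.array([.087,0,-.012]);print("bow",bow,"dist",np.linalg.norm(bow-[.5473,.0888,.1]))
# bow and lid seen from the side camera: project for a consistency check
im=bot.read_camera("side");cv2.imwrite("pics/side_f.png",im[:,:,::-1]);s0=cv2.imread("pics/side0.png").astype(int)
d=np.abs(im[:,:,::-1].astype(int)-s0).max(2);
# bystanders unchanged? difference patches
for n,p in dict(timer=(.60,.17,.017),cooler=(.66,.27,.05),plate=(.388,.099,.016)).items():
    q=proj("side",p).astype(int);print(n,q,np.median(d[q[1]-4:q[1]+5,q[0]-4:q[0]+5]))
# lid disc: rows of lid top ellipse: brightness at disc centre ring, seated height
g=cv2.cvtColor(cv2.cvtColor(im,cv2.COLOR_RGB2BGR),cv2.COLOR_BGR2GRAY).astype(np.float32)
c=np.array([.6192,.0642,.085])
for t in(-1.57,-1.2,-1.9,-.3,.3): print(t,[int(cv2.getRectSubPix(g,(1,1),tuple(map(float,proj("side",c+[r*np.cos(t),r*np.sin(t),0]))))[0,0]) for r in np.arange(.046,.07,.002)])
E
```

```text
bow [0.51801268 0.09887872 0.11082794] dist 0.03281116064348347
timer [306 214] 77.0
cooler [324 178] 5.0
plate [217 240] 71.0
-1.57 [128, 128, 127, 127, 124, 118, 99, 80, 63, 59, 57, 57, 57]
-1.2 [129, 129, 130, 130, 127, 118, 98, 79, 65, 57, 55, 56, 56]
-1.9 [129, 129, 129, 128, 127, 118, 104, 86, 71, 60, 57, 57, 57]
-0.3 [130, 130, 129, 128, 127, 123, 105, 72, 60, 62, 63, 64, 62]
0.3 [129, 129, 128, 128, 124, 112, 90, 71, 63, 61, 60, 60, 61]
```

```bash
python3 -c "
from h import *
print(bot.read_state()['joint_vel'].round(4));print(bot.finish_job())"
```

```text
[-0.0002  0.0021  0.0012 -0.0004 -0.0003 -0.0014]
the job is handed in; nothing more can be done
None
```

I handed the job in at about 34 s: the lid is seated with the staple through its slot, the dial is on the fourth mark, the shackle is pulled fully out, and the open padlock is held still with its bow about 3.3 cm from the staple eye by my calibrated estimate; I didn't look at a final picture.

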